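Close up a loaded plate reader and start it

TASK

Get the plate reader running: push the orange-fronted plate carrier fully home with the fingertips, its plate riding in with it, then push the blue cover down until it is fully shut, and then press the green start button all the way down and let it come up again. Only push and press: do not lift the plate, do not press the red stop button, and leave everything else on the bench where it stands.

Things in the scene. Friction and masses are not known exactly. Their poses are not given: they have to be found in the camera images.
- reader: white microplate reader fixed to the bench, 220 (x) x 320 (y) x 110 mm high. Origin on the bench under it; the housing spans x -110..110, y -170..150, z 0..110 mm in its own axes. The plate carrier comes out of its -y end, the cover lies over the -y half of its top, the two buttons are on the +y half of its top. Its yaw varies
- carrier (a joint): sliding plate carrier (dark tray with an orange front panel): 0 = fully home, grows to 0.115 m as it comes out along the reader's -y. Pushing it takes about 2 N plus 6 N per m/s; it stays where it is left and ends at a firm stop
- carrier_front (a point): centre of the outer face of the carrier's orange front panel, which looks along the reader's -y; the panel is 130 mm wide (reader x), 48 mm high (24 above and below this point), 12 thick. Its top is 11 mm below the reader's top; this point is 75 mm above the bench, on the reader's x = 0 line like the hinge point
- plate: loose white 24-well plate lying in the carrier, 86 (x) x 128 (y) x 14.5 mm; origin at the centre of its underside. It rides in with the carrier
- cover (a joint): blue hinged cover: 0 = shut flat on the reader's top, grows as it opens upward, radians (to 1.9). About 0.25 N m of hinge friction (with its weight, 0.5 to 3 N at the free end to shut it) lets it stay where it is left; no spring
- cover_hinge (a point): middle of the cover's hinge line, which runs along the reader's x; reader frame (0, 12, 111) mm. Shut, the cover reaches from here along the reader's -y. The cover's underside passes through this line
- cover_edge (a point): middle of the cover's free edge, on the outer (upper when shut) face. The cover is 170 mm wide (reader x), 178 long from hinge to free edge, 8 thick; open, its outer face looks to the reader's +y
- start (a joint): green start button: 0 = up, 0.006 m = fully pressed (about 5 N); springs back
- start_top (a point): centre of the top of the green round start button, 28 mm across; pressed straight down
- stop (a joint): red stop button of the same make: 0 = up, 0.006 m = fully pressed; not to be pressed
- stop_top (a point): centre of the top of the red stop button, 63 mm from the green one towards the cover
- mug: white ceramic mug, 82 mm across, 92 high; loose bystander, origin at the centre of its underside
- bottle: amber bottle with a blue cap, 66 mm across, 130 high; loose bystander, origin at the centre of its underside
- tipbox: blue pipette-tip box with a clear top, 85 x 120 x 63 mm; loose bystander, origin at the centre of its underside
- rack: white tube rack with capped tubes, 90 x 160 mm, 90 high; loose bystander, origin at the centre of its underside
- stack: stack of four empty white plates, 86 x 128 mm, 59 high; loose bystander, origin at the centre of its underside
Mind the look-alikes: they are no part of the job. Of the things like the plate, leave any that is purple; of the rest the larger one is meant.

How it is judged:
On the way, in this order (a step that is already met when the one before it is completed fails the run):
1. the carrier is pushed fully home with the plate in it (value of joint carrier below 0.005 m and y of plate in the frame of reader between -0.115 and -0.055 m and z of plate in the frame of reader below 0.075 m and angle between plate's own z axis and vertical below 0.1 rad), for 0.1 s.
2. then the cover is pushed fully shut (value of joint carrier below 0.005 m and value of joint cover below 0.05 rad), for 0.1 s.
3. then the green button is pressed down, carrier and cover still shut (all of step 2 and value of joint start above 0.004 m), for 0.05 s.
At the end, for the whole second after the job is handed in: carrier within 5 mm of home, cover within 0.05 rad of shut, the plate at rest lying flat in the carrier inside the reader, the green button up again after its press (all of step 2 and y of plate in the frame of reader between -0.115 and -0.055 m and z of plate in the frame of reader below 0.075 m and angle between plate's own z axis and vertical below 0.1 rad and value of joint start below 0.002 m and linear speed of plate below 0.02 m/s); the robot touches nothing.
It fails at once if the plate is lifted out of the carrier (z of plate in the frame of reader above 0.085 m).
It fails at once if the red stop button is pressed (value of joint stop above 0.003 m).
It fails at once if a bystander (mug, bottle, tip box, tube rack or stack of plates) is moved or lifted by over 20 mm (distance of any of mug, bottle, tipbox, rack, stack from where it was at the start of the episode above 0.02 m).
It fails at once if a bystander is tipped over (angle between any of mug, bottle, tipbox, rack, stack's own z axis and vertical above 0.4 rad).
It also fails if it takes over 54 s, if anything falls off the work surface, if the arm or the gripper's body presses on something with over 40 N, if the wrist force passes 120 N, or if a joint passes its speed limit or range.

ROBOT

A 7-joint arm with a two-finger parallel gripper is mounted at the origin on the work surface. World frame = base frame: x ahead of the robot, y to its left, z up, the work surface at z = 0. Lengths are in m, angles in rad, forces in N, time in s.
With the tool pointing down it reaches from about 0.35 to 0.9 m from the base axis. Payload 8.1 kg.
Tool frame: the origin (TCP) lies on the centre line of the jaws, within the pads' length; the fingertips stand 19 mm ahead of it and the grasp point (between the pads) is the TCP; z points along the fingers, y is the direction in which the jaws open and shut (so a half turn about z gives the same grasp; the last joint's range is limited). The gripper opens to 92 mm and grips with 3 to 60 N. Pads are 19 mm wide; open, the fingers measure 130 mm over their backs; the gripper's body (75 mm by 190 mm) begins 47 mm behind the grasp point.
Start: joints at [-1.256, 0.434, 0.025, 1.573, -0.012, 1.134, -0.075], TCP at [0.254, 0.571, 0.246] pointing down, gripper open.
Joint ranges: [-2.62, 2.62], [-0.44, 2.09], [-1.27, 1.32], [0.08, 2.57], [-1.32, 4.46], [0.12, 2], [-2.74, 2.74]. Speed limits (rad/s): [2.22, 2.22, 3.01, 3.01, 3.14, 3.14, 3.14].

INTERFACE

Orientations are given as a rotation vector (axis times angle).
In Python, from cell import monitor, imaging, workorder, outline_of gives the robot as it stands.
- The arm moves only by the tool move_arm, never from a script. Its argument "series" is a list of rows, each a list of 6 numbers: the shift along the world's x, y, z in cm, then the turn, a rotation vector about the world's x, y, z in degrees. A call has 1 to 8 rows; each row shifts and turns the commanded pose from where the row before left it; what a row does not reach is not made up. A row lasts 1/10 s, in which the tool goes at most 50 mm and 8.59 degrees, less where a joint would pass 70% of its speed; a pose out of reach is approached as far as the arm can. A call with a gripper value outside its range is refused whole. "grip" is the opening, from 0 (shut) to 1 (fully open), set as the call begins (left out, the last holds). The fingers move at their own pace and stop on an object; "force" is the grip in N (left out, the last holds). Time passes only in rows, so rows that do not move let the fingers close. It gives the time, the measured TCP pose, the force and the opening at its end, in the units of the state.
- monitor.observe(): the state, without advancing time (a new reading comes with each control period).
- imaging.get_image(name): name is "side" or "top"; returns a dict with "color" (420x560x3 uint8, red, green, blue), "fx", "fy", "cx", "cy" (pixels), "rvec" (rotation vector, rad) and "tvec" (3), from world to camera coordinates, as OpenCV has them. Camera axes: x right, y down, z forward; pixel columns grow to the right and rows downward; lengths in m; the calibration is good to about 2 mm. A picture is of the moment at which its call begins. There is no depth.
- workorder.sign_off(): hands the job in, once; it reports no verdict.
Trained networks look in the newest picture that a camera, given by its name, has taken for a name from the list of things; names that differ only in an ending like _2 or _b are one class to them, and where a whole thing is asked for, a point or a joint stands for the part that bears it (a point fixed in the world has none). Each returns a list of dicts, best first, with "p" (0 to 1); they miss things now and then, are a little off and sometimes report something else, mostly with a low value. They report only what shows in the picture. A call takes as long as a camera call. They do not tell look-alikes from the thing itself.
- outline_of(camera, thing): "mask" (420x560 bool, what is visible of it) and "rect" ([left, top, width, height] in pixels, round what is visible of it).
The state is a dict: "clock": time; "joints": joint angles; "dq": joint speeds; "joint_efforts": joint torques, N m; "position": TCP position; "ee_rot": TCP orientation; "force": force on the tool from outside, world axes, zero at the start; "ft_torque": the same for the moment, N m; "width": opening from 0.0 (shut) to 1.0 (fully open).
Only numpy, scipy, OpenCV 4.12 (cv2) and the standard library are available. Lean on these libraries where they do the work, as an engineer would, in place of code of your own. Each camera call takes 0.05 s, during which the arm holds its last target. There are 200 camera calls.

## Working session

There is one attempt and no reset: what is moved stays moved. The work goes in short steps, Python scripts to look and compute and a tool call to move; the robot and the scene stay as the last step left them, time stands still between calls to the robot, and variables do not carry over. Pictures are saved under pics/ and viewed, about 8 in all and at most 12, crops included, and the job is handed in when it is done.

Besides the shell and the picture viewer there is one more tool, called after ">>>" in YAML: its name, and indented under it one key for each argument. move_arm: Moves the arm, as the interface text tells. Its arguments: {"type":"object","properties":{"series":{"type":"array"},"grip":{"type":"number"},"force":{"type":"number"}},"required":["series"]}

```bash
mkdir -p pics; cat > h.py <<'E'
import numpy as np, cv2
from cell import monitor, imaging, workorder, outline_of
def cam(n):
    d=imaging.get_image(n); K=np.array([[d['fx'],0,d['cx']],[0,d['fy'],d['cy']],[0,0,1.]])
    R=cv2.Rodrigues(np.array(d['rvec'],float))[0]; return d['color'],K,R,np.array(d['tvec'],float)
def back(K,R,t,u,v,z):
    r=R.T@np.linalg.inv(K)@np.array([u,v,1.]); c=-R.T@t; return c+r*(z-c[2])/r[2]
def proj(K,R,t,P): return cv2.projectPoints(np.array(P,float).reshape(-1,1,3),cv2.Rodrigues(R)[0],t,K,None)[0].reshape(-1,2)
def save(n,im): cv2.imwrite('pics/'+n,cv2.cvtColor(im,cv2.COLOR_RGB2BGR))
E
python3 - <<'E'
from h import *
s=monitor.observe();print(s['position'],s['ee_rot'],s['force'],s['clock'])
for n in('top','side'):
    c,K,R,t=cam(n); save(n+'0.png',c); print(n,-R.T@t,R[2])
    for th in('reader','carrier_front','plate','cover','start_top','stop_top','mug','bottle','tipbox','rack','stack'):
        for o in outline_of(n,th)[:3]:
            m=o['mask'];ys,xs=np.nonzero(m);print(th,round(o['p'],2),o['rect'],len(xs) and (xs.mean().round(1),ys.mean().round(1)))
E
```

```text
[0.25343852 0.57076622 0.24493762] [-6.51526945e-01 -3.07311267e+00  2.52948814e-03] [ 0.02631523 -0.37371086  0.1632166 ] 0.0
top [ 0.46064341 -0.02949175  1.26706653] [ 0.04670429  0.01900781 -0.9987279 ]
reader 0.96 [215.0, 173.1, 162.1, 89.2] (np.float64(283.2), np.float64(217.0))
carrier_front 0.78 [309.5, 185.8, 70.0, 50.7] (np.float64(349.2), np.float64(211.2))
plate 0.83 [317.9, 196.2, 43.2, 34.7] (np.float64(340.0), np.float64(211.9))
plate 0.63 [183.1, 279.2, 52.5, 52.4] (np.float64(207.3), np.float64(304.4))
plate 0.56 [360.8, 152.9, 31.7, 32.3] (np.float64(375.2), np.float64(168.4))
cover 0.79 [257.5, 178.9, 13.0, 73.6] (np.float64(264.1), np.float64(214.5))
stop_top 0.6 [224.1, 190.9, 14.8, 9.5] (np.float64(228.6), np.float64(198.0))
stop_top 0.46 [248.3, 192.0, 6.4, 9.1] (np.float64(251.6), np.float64(196.3))
mug 0.76 [315.0, 103.2, 39.5, 34.6] (np.float64(337.0), np.float64(120.7))
bottle 0.69 [207.3, 110.0, 33.6, 28.7] (np.float64(224.3), np.float64(123.9))
tipbox 0.94 [262.8, 106.7, 43.4, 42.0] (np.float64(283.4), np.float64(126.0))
tipbox 0.55 [313.0, 104.6, 43.4, 3
[... 897 characters left out ...]
4(185.4))
mug 0.7 [143.6, 186.7, 38.3, 45.1] (np.float64(161.7), np.float64(209.0))
bottle 0.66 [170.1, 268.9, 33.5, 52.4] (np.float64(185.9), np.float64(297.5))
bottle 0.53 [297.2, 351.9, 79.4, 68.1] (np.float64(334.7), np.float64(388.6))
bottle 0.38 [150.8, 223.9, 49.7, 56.8] (np.float64(175.8), np.float64(251.2))
tipbox 0.61 [152.6, 225.2, 47.9, 52.0] (np.float64(175.9), np.float64(251.2))
rack 0.6 [192.1, 116.7, 51.3, 44.5] (np.float64(216.1), np.float64(139.2))
rack 0.38 [252.5, 146.8, 65.8, 80.1] (np.float64(283.7), np.float64(185.9))
stack 0.91 [295.7, 349.4, 79.2, 68.9] (np.float64(334.7), np.float64(388.8))
stack 0.16 [249.4, 149.7, 72.5, 76.8] (np.float64(284.2), np.float64(185.6))
```

View pics/top0.png

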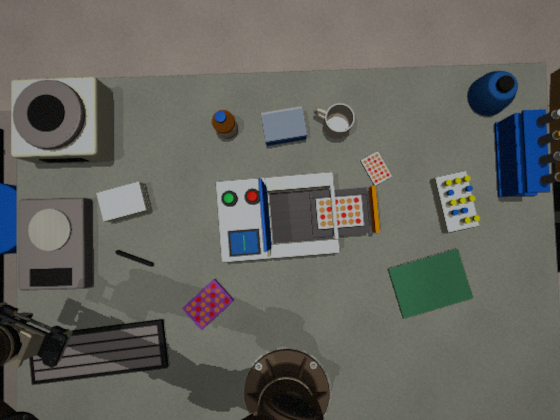

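View pics/side0.png

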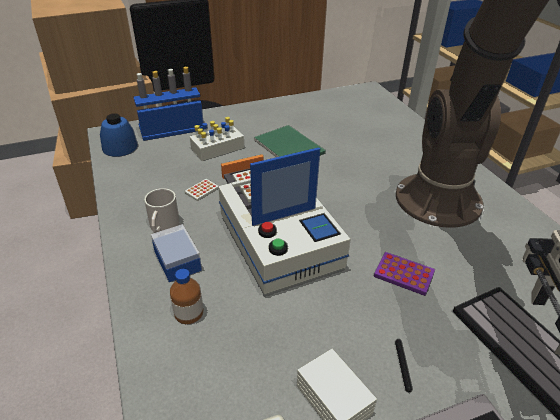

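The top view shows these things that could be taken for the plate: the one in the carrier (340,212), the small red-dotted one (376,168), the purple one (207,304), and the white stack (side view 335,388). The one in the carrier is meant, since it is larger and not purple. The orange front is at about (376,209), the cover stands up at (265,214), green is at (229,198) and red at (252,197).

```bash
python3 - <<'E'
from h import *
from scipy.optimize import least_squares
c,K,R,t=cam('top'); 
b=cv2.resize(c[90:275,200:490],None,fx=2.75,fy=2.75,interpolation=cv2.INTER_CUBIC); save('crop1.png',b)
h=cv2.cvtColor(c,cv2.COLOR_RGB2HSV)
def seg(lo,hi,box):
    m=cv2.inRange(h,lo,hi); k=np.zeros_like(m); x0,y0,x1,y1=box; k[y0:y1,x0:x1]=m[y0:y1,x0:x1]
    ys,xs=np.nonzero(k); return xs,ys
g=seg((45,80,40),(85,255,255),(215,180,245,215)); r=seg((0,120,60),(8,255,255),(240,180,262,210))
r=seg((0,120,60),(8,255,255),(243,185,260,208))
o=seg((8,150,80),(22,255,255),(364,175,390,245))
for n,q,z in(('g',g,.12),('r',r,.12),('o',o,.099)):
    print(n,len(q[0]),q[0].mean(),q[1].mean(),q[0].min(),q[0].max(),q[1].min(),q[1].max(),back(K,R,t,q[0].mean(),q[1].mean(),z))
P=back(K,R,t,g[0].mean(),g[1].mean(),.12);Q=back(K,R,t,r[0].mean(),r[1].mean(),.12);print(np.linalg.norm(P-Q),np.degrees(np.arctan2(*(P-Q)[:2][::-1])))
for u,v in((217,182),(333,174),(339,255),(222,262)): print(back(K,R,t,u,v,.11))
# housing fit from white-ish mask of reader outline
m=outline_of('top','reader')[0]['mask'].astype(np.uint8)
print(cv2.minAreaRect(np.argwhere(m)[:,::-1].astype(np.float32)))
for n in('rack','mug','tipbox','bottle'):
    mm=outline_of('top',n)[0]['mask'];ys,xs=np.nonzero(mm);print(n,back(K,R,t,xs.min(),ys.max(),.08),back(K,R,t,xs.max(),ys.min(),.08))
E
```

```text
g 98 228.28571428571428 197.71428571428572 223 234 192 203 [0.56035161 0.13823396 0.12      ]
r 96 251.8125 195.69791666666666 247 257 191 201 [0.56391489 0.0745423  0.12      ]
o 232 375.33620689655174 206.8448275862069 371 384 175 232 [ 0.52530851 -0.25990509  0.099     ]
0.06379126566608787 93.20212330470196
[0.60510967 0.16960525 0.11      ]
[ 0.61731454 -0.14670778  0.11      ]
[ 0.3978355  -0.15549502  0.11      ]
[0.38748425 0.16057794 0.11      ]
((297.40557861328125, 215.06524658203125), (82.58290100097656, 161.52203369140625), 85.10090637207031)
rack [ 0.45259161 -0.41094574  0.08      ] [ 0.61730573 -0.5529433   0.08      ]
mug [ 0.72415944 -0.10288451  0.08      ] [ 0.81412702 -0.20937078  0.08      ]
tipbox [0.70936896 0.05167263 0.08      ] [ 0.81283627 -0.08041053  0.08      ]
bottle [0.73356974 0.1862794  0.08      ] [0.81089045 0.11399739 0.08      ]
```

View pics/crop1.png

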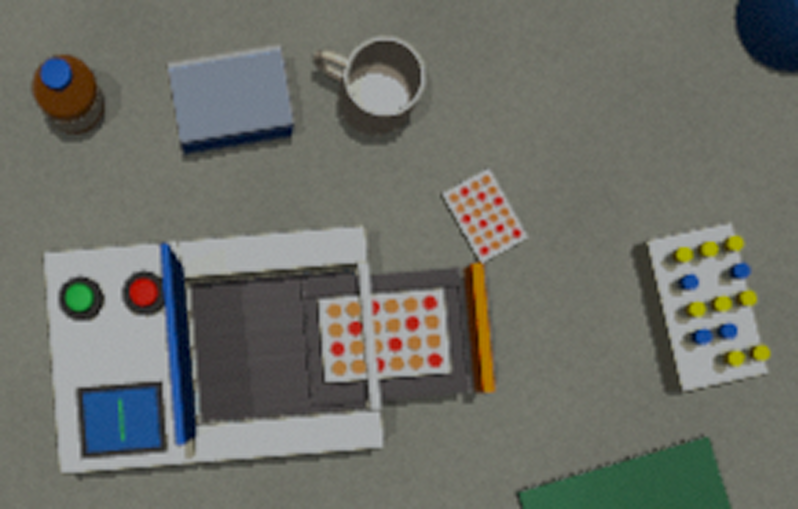

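The crop confirms that the carrier's plate is the large 24-well one, passing under the lintel, with the panel at crop (482,328). The reader's yaw is about 3° and its origin about (0.501, 0.017). The panel's outer face is near (0.518, -0.267), and the rack starts at y = -0.41. I'll raise the arm over the cover, turn the jaws along the reader's x axis, and go round to the front.

>>> move_arm:
  series:
    - [0, 0, 5, 0, 0, -8]
    - [0, 0, 5, 0, 0, -8]
    - [0, 0, 5, 0, 0, -8]
    - [1, -4, 3, 0, 0, -8]
    - [1, -4.5, 0, 0, 0, -8]
    - [1, -4.5, 0, 0, 0, -8]
    - [1, -4.5, 0, 0, 0, -8]
    - [1, -4.5, 0, 0, 0, -7]
  grip: 0
  force: 40

```text
clock: 2.3
position: [0.3036, 0.3501, 0.4252]
ee_rot: [-2.168, -2.274, -0.001]
force: [1.0, -0.4, 0.1]
width: 0.353
```

>>> move_arm:
  series:
    - [2, -4.5, 0, 0, 0, 0]
    - [2, -4.5, 0, 0, 0, 0]
    - [2, -4.5, 0, 0, 0, 0]
    - [2, -4.5, 0, 0, 0, 0]
    - [2, -4.5, 0, 0, 0, 0]
    - [2, -4.5, 0, 0, 0, 0]
    - [2, -4.5, 0, 0, 0, 0]
    - [2, -4.5, 0, 0, 0, 0]

```text
clock: 3.1
position: [0.4637, -0.0101, 0.4256]
ee_rot: [2.161, 2.28, 0.002]
force: [1.7, 0.2, -0.4]
width: 0.006
```

>>> move_arm:
  series:
    - [1, -4.5, 0, 0, 0, 0]
    - [1, -4.5, 0, 0, 0, 0]
    - [1, -4.5, 0, 0, 0, 0]
    - [1, -4.5, 0, 0, 0, 0]
    - [1, -4.5, 0, 0, 0, 0]
    - [1, -4.5, 0, 0, 0, 0]
    - [0, 0, 0, 0, 0, 0]

```text
clock: 3.8
position: [0.5215, -0.2853, 0.4244]
ee_rot: [2.172, 2.268, -0.007]
force: [-1.1, -1.1, 0.0]
width: 0.007
```

```bash
python3 - <<'E'
from h import *
from scipy.spatial.transform import Rotation as Ro
s=monitor.observe();print(s['position'],Ro.from_rotvec(s['ee_rot']).as_matrix().round(3),s['force'],s['clock'],s['width'],s['joints'])
E
```

```text
[ 0.52145548 -0.28525096  0.42444928] [[-0.044  0.999 -0.002]
 [ 0.999  0.044 -0.004]
 [-0.004 -0.002 -1.   ]] [-1.08218739 -1.06196314  0.04850499] 3.8 0.00725719702953281 [-0.21032663  0.37815767  0.94248695  1.38896241 -0.29935205  1.52450263
  0.75448837]
```

>>> move_arm:
  series:
    - [0, -4.5, 0, 0, 0, 0]
    - [0, 0, -5, 0, 0, 0]
    - [0, 0, -5, 0, 0, 0]
    - [0, 0, -5, 0, 0, 0]
    - [0, 0, -5, 0, 0, 0]
    - [0, 0, -5, 0, 0, 0]
    - [0, 0, -5, 0, 0, 0]
    - [0, 0, -4.4, 0, 0, 0]

```text
clock: 4.6
position: [0.5232, -0.322, 0.0789]
ee_rot: [-2.16, -2.28, -0.0]
force: [1.6, -0.7, -0.7]
width: 0.006
```

```bash
python3 - <<'E'
from h import *
s=monitor.observe();print(s['position'],s['force'],s['clock'])
c,K,R,t=cam('top'); a=cv2.resize(c[150:280,205:405],None,fx=2,fy=2)
c,K,R,t=cam('side'); b=cv2.resize(c[110:240,170:370],None,fx=2,fy=2); save('c2.png',np.hstack([a,b]))
E
```

```text
[ 0.52323696 -0.32195601  0.07886585] [ 1.62882679 -0.69681001 -0.72149249] 4.6
```

View pics/c2.png

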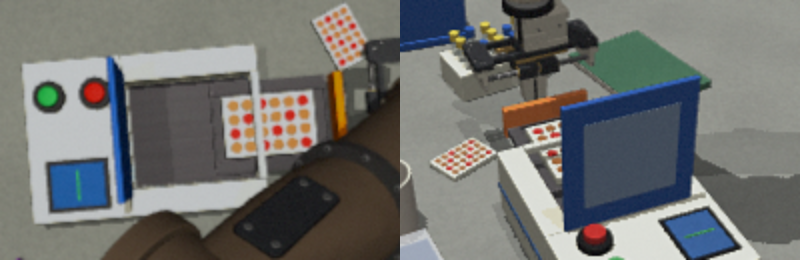

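The top half shows the fingers standing in front of the panel with the plate still in the carrier. The side half shows the fingers behind the orange panel, clear of the rack. Pushing now.

>>> move_arm:
  series:
    - [-0.1, 2, 0, 0, 0, 0]
    - [0, 1, 0, 0, 0, 0]
    - [-0.1, 1, 0, 0, 0, 0]
    - [0, 1, 0, 0, 0, 0]
    - [-0.1, 1, 0, 0, 0, 0]
    - [0, 1, 0, 0, 0, 0]
    - [-0.1, 1, 0, 0, 0, 0]

```text
clock: 5.4
position: [0.5199, -0.2426, 0.0816]
ee_rot: [2.161, 2.279, 0.0]
force: [2.8, -2.1, 0.3]
width: 0.005
```

>>> move_arm:
  series:
    - [0, 1, 0, 0, 0, 0]
    - [-0.1, 1, 0, 0, 0, 0]
    - [0, 1, 0, 0, 0, 0]
    - [-0.1, 1, 0, 0, 0, 0]

```text
clock: 5.8
position: [0.5175, -0.2021, 0.0811]
ee_rot: [2.161, 2.28, 0.0]
force: [2.2, -2.5, -0.0]
width: 0.003
```

>>> move_arm:
  series:
    - [0, 0.6, 0, 0, 0, 0]
    - [0, 0.6, 0, 0, 0, 0]
    - [-0.1, 0.4, 0, 0, 0, 0]
    - [0, 0.4, 0, 0, 0, 0]

```text
clock: 6.2
position: [0.5162, -0.1827, 0.0811]
ee_rot: [-2.162, -2.28, 0.0]
force: [0.2, -2.2, 0.0]
width: 0.006
```

>>> move_arm:
  series:
    - [0, 0.3, 0, 0, 0, 0]
    - [0, 0.3, 0, 0, 0, 0]

```text
clock: 6.4
position: [0.516, -0.1769, 0.0811]
ee_rot: [-2.161, -2.279, 0.001]
force: [-1.8, -2.7, 0.1]
width: 0.004
```

>>> move_arm:
  series:
    - [0, 0.3, 0, 0, 0, 0]
    - [0, 0.3, 0, 0, 0, 0]

```text
clock: 6.6
position: [0.516, -0.173, 0.0812]
ee_rot: [2.161, 2.277, -0.004]
force: [-0.8, -17.6, -8.8]
width: 0.007
```

>>> move_arm:
  series:
    - [0, 0.3, 0, 0, 0, 0]
    - [0, 0.3, 0, 0, 0, 0]

```text
clock: 6.8
position: [0.516, -0.1729, 0.0815]
ee_rot: [2.161, 2.267, -0.011]
force: [0.9, -36.7, -20.7]
width: 0.004
```

The firm stop came at y = -0.173, where home was expected. I'll back off and look.

>>> move_arm:
  series:
    - [0, 0, 0, 0, 0, 0]
    - [0, -2, 0, 0, 0, 0]
    - [0, -4, 0, 0, 0, 0]
    - [0, -4, 0, 0, 0, 0]
    - [0, 0, 5, 0, 0, 0]
    - [0, 0, 5, 0, 0, 0]
    - [0, 0, 5, 0, 0, 0]
    - [0, 0, 5, 0, 0, 0]

```text
clock: 7.6
position: [0.5162, -0.2645, 0.2831]
ee_rot: [-2.161, -2.279, -0.001]
force: [0.5, -0.7, 0.2]
width: 0.005
```

```bash
python3 - <<'E'
from h import *
s=monitor.observe();print(s['position'],s['force'],s['clock'])
c,K,R,t=cam('top'); a=cv2.resize(c[150:280,205:405],None,fx=2,fy=2)
yaw=np.radians(3.1);Rz=np.array([[np.cos(yaw),-np.sin(yaw),0],[np.sin(yaw),np.cos(yaw),0],[0,0,1]])
o=np.array([.5014,.017,0]); 
print('exp panel top',proj(K,R,t,[o+Rz@[-.065,-.176,.099],o+Rz@[.065,-.176,.099]]))
h=cv2.cvtColor(c,cv2.COLOR_RGB2HSV);m=cv2.inRange(h,(8,150,80),(22,255,255));m[:,:332]=0;m[:, 355:]=0;m[:180]=0;m[255:]=0
ys,xs=np.nonzero(m);print('orange',len(xs),xs.min(),xs.max(),ys.min(),ys.max(),back(K,R,t,xs.mean(),ys.mean(),.099))
c,K,R,t=cam('side'); b=cv2.resize(c[110:240,170:370],None,fx=2,fy=2); save('c3.png',np.hstack([a,b]))
# cover free edge from side image: predicted corners for angles
for th in(1.4,1.5,1.57,1.65,1.75):
    e=[o+Rz@np.array([x,.012-.178*np.cos(th)+.008*np.sin(th),.111+.178*np.sin(th)+.008*np.cos(th)]) for x in(-.085,.085)]
    print(th,proj(K,R,t,e).round(1).tolist())
m=cv2.inRange(cv2.cvtColor(c,cv2.COLOR_RGB2HSV),(105,120,40),(125,255,255));m[:,:240]=0;m[:,330:]=0;m[:135]=0;m[230:]=0
ys,xs=np.nonzero(m);print([(xs[i],ys[i]) for i in(np.argmin(xs+ys),np.argmin(ys-xs),np.argmin(xs),np.argmin(ys))])
E
```

```text
[ 0.5162262  -0.26445183  0.28307033] [ 0.54149324 -0.68928142  0.19611904] 7.6
exp panel top [[340.43737341 236.96642286]
 [336.23674958 189.53702075]]
orange 161 335 341 189 235 [ 0.51452297 -0.15816503  0.099     ]
1.4 [[315.4, 140.3], [247.3, 156.0]]
1.5 [[319.0, 143.4], [250.1, 159.5]]
1.57 [[321.5, 146.1], [252.2, 162.5]]
1.65 [[324.5, 149.6], [254.7, 166.3]]
1.75 [[328.1, 154.7], [257.7, 171.8]]
[(np.int64(251), np.int64(163)), (np.int64(319), np.int64(148)), (np.int64(250), np.int64(164)), (np.int64(315), np.int64(148))]
```

View pics/c3.png

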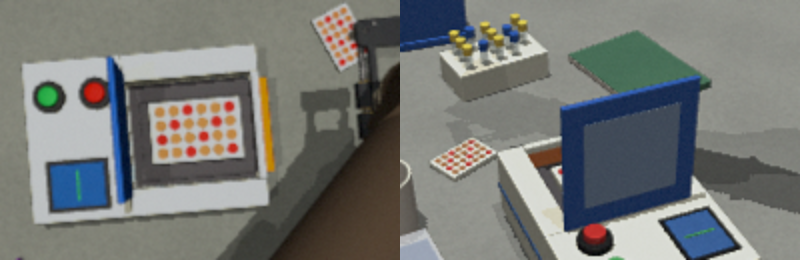

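The carrier is home, with the panel within 1 px of the prediction and the plate lying inside. The cover stands at about 1.58 rad. I'll go over it to its +y side.

>>> move_arm:
  series:
    - [0, 0, 5, 0, 0, 0]
    - [0, 0, 5, 0, 0, 0]
    - [-0.2, 4.5, 1, 0, 0, 0]
    - [-0.2, 4.5, 0, 0, 0, 0]
    - [-0.2, 4.5, 0, 0, 0, 0]
    - [-0.2, 4.5, 0, 0, 0, 0]
    - [-0.2, 4.5, 0, 0, 0, 0]
    - [-0.2, 4.5, 0, 0, 0, 0]

```text
clock: 8.5
position: [0.5038, 0.0075, 0.3911]
ee_rot: [-2.16, -2.28, -0.001]
force: [1.0, -0.3, -0.5]
width: 0.004
```

>>> move_arm:
  series:
    - [-0.2, 4.5, 0, 0, 0, 0]
    - [-0.2, 4.5, 0, 0, 0, 0]
    - [0, 1, 0, 0, 0, 0]
    - [0, 0, 0, 0, 0, 0]

```text
clock: 8.9
position: [0.4999, 0.1077, 0.3906]
ee_rot: [-2.155, -2.285, 0.001]
force: [0.3, -0.5, -0.5]
width: 0.006
```

>>> move_arm:
  series:
    - [0, 0, -4, 0, 0, 0]
    - [0, 0, -4, 0, 0, 0]
    - [0, 0, -3, 0, 0, 0]
    - [0, -2, 0, 0, 0, 0]
    - [0, -2, 0, 0, 0, 0]
    - [0, -1.5, 0, 0, 0, 0]
    - [0, -1.5, 0, 0, 0, 0]

```text
clock: 9.6
position: [0.5006, 0.0334, 0.2814]
ee_rot: [-2.163, -2.278, -0.002]
force: [1.0, 2.1, -1.1]
width: 0.0
```

```bash
python3 - <<'E'
from h import *
s=monitor.observe();print(s['position'],s['force'],s['clock'])
c,K,R,t=cam('top'); a=cv2.resize(c[150:280,205:405],None,fx=2,fy=2)
c,K,R,t=cam('side'); b=cv2.resize(c[110:240,170:370],None,fx=2,fy=2); save('c4.png',np.hstack([a,b]))
E
```

```text
[0.50055949 0.03337615 0.28141586] [ 1.02550961  2.13716372 -1.1306838 ] 9.6
```

View pics/c4.png

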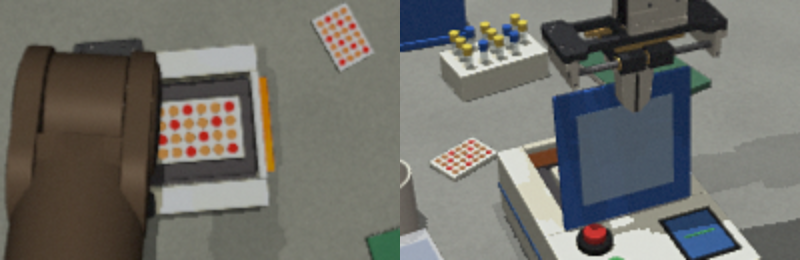

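The cover is following the fingertips and leans forward in the side half, with the tips about 3 cm below its free edge. I'll continue along the arc.

>>> move_arm:
  series:
    - [0.1, -2, -0.3, 0, 0, 0]
    - [0.1, -2, -0.4, 0, 0, 0]
    - [0.1, -2.3, -1.1, 0, 0, 0]
    - [0.1, -2.3, -1.3, 0, 0, 0]
    - [0.1, -1.8, -1.8, 0, 0, 0]
    - [0.1, -1.8, -2, 0, 0, 0]
    - [0.1, -0.9, -1.8, 0, 0, 0]
    - [0.1, -0.8, -1.8, 0, 0, 0]

```text
clock: 10.5
position: [0.5085, -0.1043, 0.1755]
ee_rot: [-2.161, -2.28, -0.0]
force: [-0.1, 1.9, 1.3]
width: 0.002
```

>>> move_arm:
  series:
    - [0, -0.4, -1.5, 0, 0, 0]
    - [0, -0.3, -1.2, 0, 0, 0]
    - [0, 0, -0.7, 0, 0, 0]

```text
clock: 10.8
position: [0.5083, -0.1111, 0.1414]
ee_rot: [-2.161, -2.28, 0.001]
force: [-0.4, -1.0, 1.1]
width: 0.007
```

>>> move_arm:
  series:
    - [0, 0, -0.3, 0, 0, 0]
    - [0, 0, -0.3, 0, 0, 0]
    - [0, 0, 0, 0, 0, 0]

```text
clock: 11.1
position: [0.5085, -0.1108, 0.1379]
ee_rot: [-2.161, -2.279, -0.003]
force: [-7.6, 1.1, 24.2]
width: 0.008
```

Contact is firm with the tips at 0.119 m, which is the height of the shut cover's top. I'll lift and move above the green button.

>>> move_arm:
  series:
    - [0, 0, 0, 0, 0, 0]
    - [0, 0, 4, 0, 0, 0]
    - [0.5, 3, 3, 0, 0, 0]
    - [1, 4.5, 0, 0, 0, 0]
    - [1, 4.5, 0, 0, 0, 0]
    - [1, 4.5, 0, 0, 0, 0]
    - [1, 4.5, 0, 0, 0, 0]
    - [0.6, 3.9, 0, 0, 0, 0]

```text
clock: 11.9
position: [0.5597, 0.1415, 0.2067]
ee_rot: [-2.159, -2.282, -0.002]
force: [0.9, 0.2, -0.7]
width: -0.003
```

```bash
python3 - <<'E'
from h import *
s=monitor.observe();p=s['position'];print(p,s['force'],s['clock'])
c,K,R,t=cam('top'); a=cv2.resize(c[150:280,205:405],None,fx=2,fy=2)
c,K,R,t=cam('side'); b=cv2.resize(c[145:275,200:400],None,fx=2,fy=2); save('c5.png',np.hstack([a,b]))
h=cv2.cvtColor(c,cv2.COLOR_RGB2HSV);m=cv2.inRange(h,(45,80,40),(85,255,255));m[:,:262]=0;m[:,295:]=0;m[:230]=0;m[265:]=0
ys,xs=np.nonzero(m);print('green side',len(xs),xs.mean(),ys.mean(),back(K,R,t,xs.mean(),ys.mean(),.12))
for z in(.115,.12,.125,.13):print(z,proj(K,R,t,[.5604,.1382,z]))
print('tip',proj(K,R,t,p-[0,0,.019]))
E
```

```text
[0.55974516 0.1415128  0.20666178] [ 0.91150702  0.15972166 -0.65277327] 11.9
green side 112 277.8392857142857 244.0 [0.55931155 0.13450488 0.12      ]
0.115 [[277.9481233  246.77494099]]
0.12 [[277.96928122 245.17618419]]
0.125 [[277.99056381 243.56800711]]
0.13 [[278.01197217 241.95032624]]
tip [[279.0945384  223.45375579]]
```

View pics/c5.png

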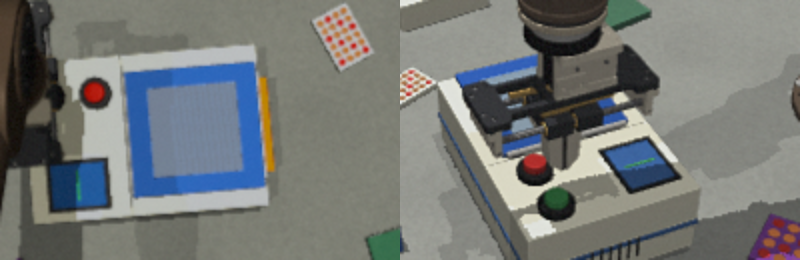

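The cover lies flat and shut in both halves. Green is at (556,202) in the side crop and red at (535,167). Both views put green at about (0.560, 0.137). Now I'll press it.

>>> move_arm:
  series:
    - [0, -0.4, -2, 0, 0, 0]
    - [0, 0, -2, 0, 0, 0]
    - [0, 0, -1.5, 0, 0, 0]
    - [0, 0, -0.4, 0, 0, 0]
    - [0, 0, -0.3, 0, 0, 0]

```text
clock: 12.5
position: [0.559, 0.134, 0.1448]
ee_rot: [-2.161, -2.279, 0.001]
force: [-12.4, -1.0, 32.6]
width: 0.004
```

>>> move_arm:
  series:
    - [0, 0, -0.3, 0, 0, 0]
    - [0, 0, -0.3, 0, 0, 0]

```text
clock: 12.7
position: [0.5593, 0.1339, 0.1435]
ee_rot: [-2.16, -2.277, -0.005]
force: [-33.3, -1.7, 91.5]
width: 0.003
```

The stop was hard at tip height 0.1245, at 91 N, so I'm backing off in small steps and reading the button's spring on the way up.

>>> move_arm:
  series:
    - [0, 0, 0.8, 0, 0, 0]

```text
clock: 12.8
position: [0.5595, 0.1339, 0.1489]
ee_rot: [-2.161, -2.278, -0.004]
force: [-2.1, -0.2, 2.2]
width: 0.004
```

>>> move_arm:
  series:
    - [0, 0, 0.2, 0, 0, 0]

```text
clock: 12.9
position: [0.5603, 0.134, 0.1504]
ee_rot: [2.161, 2.279, 0.004]
force: [0.3, -0.6, 1.4]
width: 0.005
```

>>> move_arm:
  series:
    - [0, 0, 0.2, 0, 0, 0]

```text
clock: 13.0
position: [0.5602, 0.134, 0.1513]
ee_rot: [2.161, 2.279, 0.003]
force: [0.4, -0.7, 1.5]
width: 0.004
```

>>> move_arm:
  series:
    - [0, 0, 0.2, 0, 0, 0]

```text
clock: 13.1
position: [0.5596, 0.1341, 0.1525]
ee_rot: [2.161, 2.28, 0.001]
force: [1.0, -0.3, 0.2]
width: 0.006
```

>>> move_arm:
  series:
    - [0, 0, 0.4, 0, 0, 0]

```text
clock: 13.2
position: [0.5591, 0.134, 0.1559]
ee_rot: [-2.161, -2.28, 0.001]
force: [0.8, -0.1, 0.4]
width: 0.003
```

The contact force fades over roughly 6 mm of rise, like the button's spring, but it is close to the noise. I'll press once more gently to confirm the force curve.

>>> move_arm:
  series:
    - [0, 0.2, -0.5, 0, 0, 0]
    - [0, 0, 0, 0, 0, 0]

```text
clock: 13.4
position: [0.5594, 0.1364, 0.1506]
ee_rot: [2.161, 2.28, -0.0]
force: [0.7, 1.3, 1.8]
width: 0.007
```

>>> move_arm:
  series:
    - [0, 0, -0.2, 0, 0, 0]
    - [0, 0, 0, 0, 0, 0]

```text
clock: 13.6
position: [0.5594, 0.1363, 0.1489]
ee_rot: [-2.161, -2.28, -0.0]
force: [-0.7, 2.3, 2.4]
width: 0.003
```

>>> move_arm:
  series:
    - [0, 0, -0.2, 0, 0, 0]
    - [0, 0, 0, 0, 0, 0]

```text
clock: 13.8
position: [0.5594, 0.1363, 0.147]
ee_rot: [-2.161, -2.28, -0.0]
force: [0.4, 2.8, 3.9]
width: 0.002
```

>>> move_arm:
  series:
    - [0, 0, -0.15, 0, 0, 0]
    - [0, 0, 0, 0, 0, 0]

```text
clock: 14.0
position: [0.5594, 0.1363, 0.1456]
ee_rot: [-2.161, -2.28, -0.0]
force: [-1.0, 3.4, 5.3]
width: 0.006
```

>>> move_arm:
  series:
    - [0, 0, -0.1, 0, 0, 0]
    - [0, 0, 0, 0, 0, 0]

```text
clock: 14.2
position: [0.5595, 0.1363, 0.1453]
ee_rot: [-2.161, -2.28, -0.001]
force: [-2.9, 2.9, 11.2]
width: 0.006
```

The spring curve is clear: the force climbs to 5 N over about 6 mm, then meets a hard stop, so the button is fully pressed. Retreating.

>>> move_arm:
  series:
    - [0, 0, 2, 0, 0, 0]
    - [0, 0, 5, 0, 0, 0]
    - [0, 0, 5, 0, 0, 0]
    - [0, 0, 5, 0, 0, 0]
    - [-2, 4.5, 0, 0, 0, 0]
    - [-2, 4.5, 0, 0, 0, 0]
    - [-2, 4.5, 0, 0, 0, 0]
    - [0, 0, 0, 0, 0, 0]

```text
clock: 15.0
position: [0.4957, 0.2785, 0.3133]
ee_rot: [-2.147, -2.29, 0.002]
force: [0.7, 0.4, -1.3]
width: 0.006
```

```bash
python3 - <<'E'
from h import *
s=monitor.observe();p=s['position'];print(p,s['force'],s['clock'])
c,K,R,t=cam('top'); a=cv2.resize(c[90:280,205:405],None,fx=2,fy=2)
c,K,R,t=cam('side'); b=cv2.resize(c[135:325,140:340],None,fx=2,fy=2); save('c6.png',np.hstack([a,b]))
E
```

```text
[0.49565687 0.27852935 0.31328163] [ 0.66331648  0.43677118 -1.28007298] 15.0
```

View pics/c6.png

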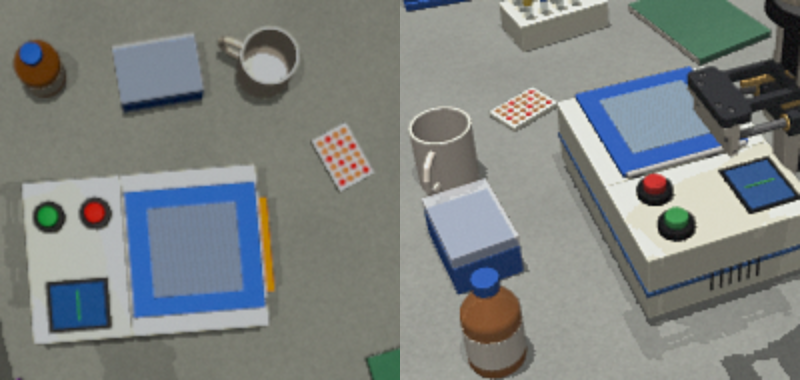

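The cover is flat, the orange panel is home, the green button is up again at (677,222) and the bystanders in view are in place. Nothing is touching the robot, so I'm handing in.

```bash
python3 -c "
from cell import workorder; print(workorder.sign_off())"
```

```text
the job is handed in; nothing more can be done
None
```

The job is done and handed in at about 15 s of the 54 s allowed; `sign_off` gave no verdict.

- **Carrier:** I pushed it in until it met its firm stop. Afterwards the orange panel was within about 1 px of where it should be at home, and the plate was lying inside. The shut cover hides the plate, so I could not check it again after that.
- **Cover:** I pushed it down along its arc until the fingertips met firm contact at 0.119 m, the height of its top when shut. Both cameras showed it flat.
- **Green button:** I pressed it twice. The first press went too hard, to 91 N at the wrist (limit 120 N). Its spring reading on the way up was close to the noise, so I pressed again gently. That time the force rose to about 5 N over 6 mm and then hit the stop, and the last picture shows the button up again.
- **Red button and bystanders:** the red button was not touched. The mug, bottle and tip box look unmoved in the last picture, as does the rack's visible part. The stack was outside it, and the arm only passed near it at the very start, before any pushing.

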